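# Shut and latch the club's clock locker

## Task

The wire gate of the green game-clock locker has been left ajar. Lift its steel latch bar (red knob) so that it clears the upturned lip of the catch, swing the gate fully shut without slamming it, and let the bar drop all the way down behind the lip so that the gate is held. Leave the clocks, boxes, cans and piece stand where they are.

Things in the scene. Friction and masses are not known exactly. Their poses are not given: they have to be found in the camera images.
- cage: the locker, fixed: green frame, wire mesh, 220 mm deep (x), 348 wide (y), 220 tall; origin: centre of its underside. Its own -x side is the front, turned roughly to the robot; the front's middle plane is at local x = -104 mm. Seen from the robot the gate (220 mm wide) fills the left of the front, hinged at its left end; right of it stand the lock post with the catch and a narrow fixed panel
- gate (a joint): gate angle, rad: 0 = shut against its stop, growing as the right-hand edge swings out towards the robot; limit 1.5; starts 0.25 to 0.48. The gate's yaw = locker's yaw minus this angle. Stiff hinge: it stays where it is left and takes about 1 N to push. Frame 12 mm thick, 18 to 204 mm above the table, 0.6 kg; its middle plane holds the hinge axis
- bar (a joint): latch bar angle, rad: 0 = level, its lowest; grows as the free end rises; limit 0.40; falls by its own weight (160 g with its handle). Flat bright steel, 215 x 16 x 6 mm (length, height, thickness), on the gate's front; from its pivot it runs to the gate's free edge and 55 mm past it. Level, its underside is 142 mm above the table. Its faces lie 20 and 26 mm in front of the gate's middle plane
- bar_pivot (a point): the bar's pivot, 80 mm from the hinge axis, 150 mm above the table, mid-thickness of the bar (23 mm in front of the gate's middle plane). A guide staple of 6 mm rod goes round the bar 32 mm from the pivot towards the free edge, standing 33 mm in front of the gate's middle plane
- handle_waist (a point): middle of the waist of the bar's spool-shaped lift handle, which sticks straight out from the bar towards the front: first a collar 24 mm in diameter on the bar, then the waist, 12 mm in diameter and 32 mm long, then the red end knob. 120 mm from the pivot (200 mm from the hinge axis), 52 mm in front of the gate's middle plane, 150 mm above the table when the bar is level
- knob (a point): centre of the red knob that ends the lift handle, 24 mm in diameter, 22 mm long, on the same axis as the waist: 79 mm in front of the gate's middle plane, 150 mm above the table when the bar is level. The handle can be hooked from below by a fingertip in the waist, or pinched from above; it moves with the bar and the gate
- latch_plate (a point): point on the front surface of the smooth dark steel plate on the gate, behind and below the bar: 155 mm from the hinge axis, 9 mm in front of the gate's middle plane, 120 mm above the table. The plate reaches 60 to 212 mm from the hinge axis and 105 to 195 mm above the table; 11 mm gap between it and the bar
- gate_hinge (a point): point on the gate's upright hinge axis, 150 mm above the table, in the middle plane of the locker's front; the origin of the distances 'from the hinge axis'
- catch_seat (a point): top of the shelf of the bright catch, where the bar lies when latched: on the lock post 245 mm from the hinge axis, 140.5 mm above the table; the catch is 26 mm wide along the bar
- lip_top (a point): middle of the top of the catch's upturned lip, 162 mm above the table, on the robot's side of the shelf; 7 mm thick, square-fronted, outer face 38 mm and inner face 31 mm in front of the front's middle plane. A level bar hits it and stops the gate about 0.07 rad short of shut; the bar must be raised at least 0.14 rad to pass over it
- clock_far: blue game clock, 62 x 170 x 73 mm, standing inside the locker at the back; origin: centre of its underside
- clock_near: black game clock, same size, standing inside the locker just behind the gate; origin: centre of its underside
- box_in: pale wooden piece box, 91 x 121 x 58 mm, standing inside the locker behind the fixed panel; origin: centre of its underside
- clock_play: blue game clock, 62 x 170 x 73 mm, standing beside the shogi board; origin: centre of its underside
- box_out: darker wooden piece box, 91 x 121 x 58 mm, standing on the table on the robot's left; origin: centre of its underside
- piece_stand: small dark wooden piece stand, 120 x 100 x 58 mm, with three pieces on it, in front of the locker, to the right of the gate; origin: centre of its underside
- can_a: green tea can, 66 mm across and 121 mm tall, on the lacquer tray; origin: centre of its underside
- can_b: second green tea can, same size, on the same tray; origin: centre of its underside

How it is judged (in metres and radians):
On the way:
1. the bar is raised above the catch's lip while the gate is still ajar (value of joint bar above 0.12 rad and value of joint gate above 0.035 rad), for 0.05 s.
At the end, for the whole second after the job is handed in: the gate is shut (within 0.04 rad) and the bar lies level behind the lip of the catch (within 0.04 rad of its lowest position), both at rest (value of joint each of gate, bar below 0.04 rad and velocity of joint gate between -0.05 and 0.05 rad/s and velocity of joint bar between -0.05 and 0.05 rad/s); the robot touches nothing.
It fails at once if the gate is slammed: it closes faster than 2 rad/s (velocity of joint gate below -2 rad/s).
It fails at once if a clock, piece box, can or the piece stand is moved by more than 30 mm (distance of any of clock_far, clock_near, box_in, clock_play, box_out, piece_stand, can_a, can_b from where it was at the start of the episode above 0.03 m).
It also fails if it takes over 35 s, if anything falls off the work surface, if the arm or the gripper's body presses on something with over 40 N, if the wrist force passes 120 N, or if a joint passes its speed limit or range.

## Robot

A 6-joint arm with a two-finger parallel gripper is mounted at the origin on the work surface. World frame = base frame: x ahead of the robot, y to its left, z up, the work surface at z = 0. Lengths are in m, angles in degrees, forces in N, time in s.
With the tool pointing down it reaches from about 0.325 to 0.775 m from the base axis. Payload 5.5 kg.
Tool frame: the origin (TCP) lies between the finger pads; the fingertips stand 8 mm ahead of it and the grasp point (between the pads) lies 11 mm behind it (arm.tips_ahead is the z of the fingertips in the tool frame, in m); z points along the fingers, y is the line along which they close (so a half turn about z gives the same grasp; the last joint's range is limited). The gripper opens to 85 mm and grips with 20 to 120 N. Pads are 22 mm wide; open, the fingers measure 114 mm over their backs; the gripper's body (76 mm by 85 mm) begins 54 mm behind the grasp point. The pads swing forward as they close: fully open they stand 13 mm farther back than shut.
Start: joints at [-68.279, 5.22, 70.514, -0, 104.267, -3.249], TCP at [0.253, -0.544, 0.239] pointing down, gripper open.
Joint ranges: [-164.24, 164.24], [-49.07, 125.15], [9.68, 141.18], [-86.29, 266.29], [3.28, 154.24], [-151.56, 151.56]. Speed limits (degrees/s): [147.25, 147.25, 172.46, 180, 180, 180].

## Interface

Orientations are given as a 3x3 rotation matrix whose columns are the frame's x, y, z axes.
In Python, from plant import observe, cams, job, arm gives the robot as it stands.
- The arm moves only by the tool arm_command, never from a script. Its argument "commands" is a list that holds one entry, the list of rows, each a list of 4 numbers: the shift along the tool's x, y, z in m, then the turn about the tool's z in degrees. In form: [[[dx, dy, dz, roll], ...]]. A call has 1 to 8 rows; each row is the pose to reach, as a shift and turn from the pose commanded when the call began, along the tool's axes at that moment; what a row does not reach only later rows make up. A row lasts 1/10 s, in which the tool goes at most 50 mm and 8.59 degrees, less where a joint would pass 70% of its speed; a pose out of reach is approached as far as the arm can. A call with a gripper value outside its range is refused whole. "hand" is the opening, from -1 (shut) to 1 (fully open), set as the call begins (left out, the last holds). The fingers move at their own pace and stop on an object; "squeeze" is the grip in N (left out, the last holds). Time passes only in rows, so rows that repeat a pose let the fingers close. It gives the time, the measured TCP pose, the force, the opening and the grip force at its end, in the units of the state.
- observe(): the state, without advancing time (a new reading comes with each control period).
- cams.capture(name): name is "side" or "top"; returns the picture (384x512x3 uint8, red, green, blue); there is no depth.
- cams.get_calibration(name): a dict with "mtx" (3x3 intrinsics, pixels), "eye" and "rotation" of the camera in the world. Camera axes: x right, y up, looking along -z (the intrinsics and any distortion apply to the point x, -y, -z); pixel columns grow to the right and rows downward; lengths in m; the calibration is good to about 2 mm. A picture is of the moment at which its call begins. get_calibration takes no time and is no camera call.
- job.finish_job(): hands the job in; it is judged then, once.
The state is a dict: "clock": time; "q": joint angles; "dq": joint speeds; "effort": joint torques, N m; "eef_pos": TCP position; "ee_rot": TCP orientation; "wrist_force": force on the tool from outside, world axes, zero at the start; "ft_torque": the same for the moment, N m; "grip_width": opening from 0.0 (shut) to 1.0 (fully open); "finger_force": force on a finger pad.
Only numpy, scipy, OpenCV 4.12 (cv2) and the standard library are available. Lean on these libraries where they do the work, as an engineer would, in place of code of your own. Each camera call takes 0.05 s, during which the arm holds its last target. There are 200 camera calls.

## Working session

There is one attempt and no reset: what is moved stays moved. The work goes in short steps, Python scripts to look and compute and a tool call to move; the robot and the scene stay as the last step left them, time stands still between calls to the robot, and variables do not carry over. Pictures are saved under pics/ and viewed, at most 10 in all, crops included, and the job is handed in when it is done.

Besides the shell and the picture viewer there is one more tool, called after "Request:" as name([rows], argument=value, ...), one row to a line, values as JSON. arm_command: Moves the arm, as the interface text tells. Its arguments: {"type":"object","properties":{"commands":{"type":"array"},"hand":{"type":"number"},"squeeze":{"type":"number"}},"required":["commands"]}

```bash
mkdir -p pics; ls
python3 - <<'E'
from plant import observe,cams,arm
import cv2
for n in("side","top"):
    cv2.imwrite(f"pics/{n}0.png",cv2.cvtColor(cams.capture(n),cv2.COLOR_RGB2BGR))
    c=cams.get_calibration(n);print(n,c)
s=observe();print(s["clock"],s["eef_pos"],s["ee_rot"],arm.tips_ahead)
E
```

```text
pics
side {'mtx': array([[456.92076753,   0.        , 255.85417159],
       [  0.        , 456.92076753, 187.21424796],
       [  0.        ,   0.        ,   1.        ]]), 'eye': array([0.82399741, 0.41861826, 1.38872073]), 'rotation': array([[-0.69987741, -0.67962647,  0.21972592],
       [ 0.71425272, -0.66427968,  0.22039864],
       [-0.00382929,  0.31119186,  0.95033939]])}
top {'mtx': array([[370.9180826 ,   0.        , 257.26184466],
       [  0.        , 370.9180826 , 195.40082997],
       [  0.        ,   0.        ,   1.        ]]), 'eye': array([0.38914578, 0.09334793, 1.30422427]), 'rotation': array([[ 0.0264147 ,  0.99438737, -0.1024501 ],
       [-0.99935172,  0.02375984, -0.02704827],
       [-0.02446226,  0.10309816,  0.99437034]])}
0.1 [ 0.25314906 -0.54370428  0.23826575] [[ 9.06555547e-01  4.22085980e-01 -6.82176884e-04]
 [ 4.22086526e-01 -9.06554089e-01  1.62725465e-03]
 [ 6.84111321e-05 -1.76313440e-03 -9.99998443e-01]] 0.008
```

View pics/side0.png

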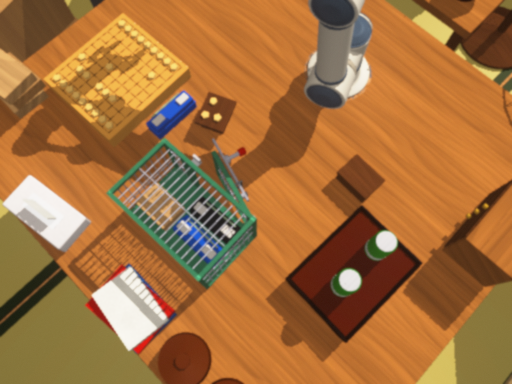

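View pics/top0.png

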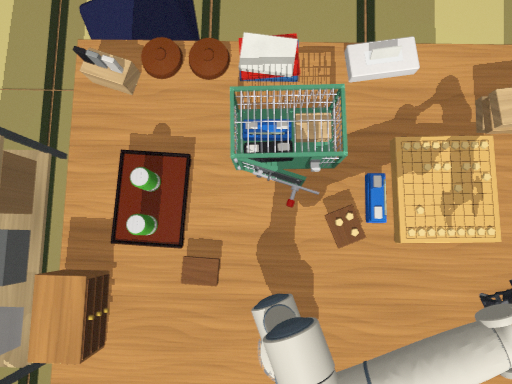

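The side view shows the red knob near (241,152) and the green locker around (185,210). The top view shows the knob near (290,203), the locker top spanning about (232–346, 87–170), and the gate ajar. The enlarged crops should give accurate corners.

```bash
cat > h.py <<'E'
import numpy as np,cv2
from plant import observe,cams,arm
def ray(n,u,v):
    c=cams.get_calibration(n);K=c["mtx"]
    d=c["rotation"]@np.array([(u-K[0,2])/K[0,0],-(v-K[1,2])/K[1,1],-1]);return np.array(c["eye"]),d/np.linalg.norm(d)
def onz(n,u,v,z):
    e,d=ray(n,u,v);return e+d*(z-e[2])/d[2]
def proj(n,p):
    c=cams.get_calibration(n);K=c["mtx"];q=c["rotation"].T@(np.array(p)-c["eye"])
    return K[0,2]-K[0,0]*q[0]/q[2],K[1,2]+K[1,1]*q[1]/q[2]
def tri(a,b):
    (e,d),(f,g)=ray("side",*a),ray("top",*b)
    t=np.linalg.lstsq(np.c_[d,-g],f-e,rcond=None)[0]
    p,q=e+d*t[0],f+g*t[1];return (p+q)/2,np.linalg.norm(p-q)
def red(im,box):
    x0,y0,x1,y1=box;h=cv2.cvtColor(im[y0:y1,x0:x1],cv2.COLOR_RGB2HSV).astype(int)
    m=((h[...,0]<5)|(h[...,0]>173))&(h[...,1]>170)&(h[...,2]>60)
    v,u=np.nonzero(m);return (u.mean()+x0,v.mean()+y0),len(u)
E
python3 - <<'E'
from h import *
s=cv2.imread("pics/side0.png");t=cv2.imread("pics/top0.png")
a=red(s[...,::-1].copy(),(228,140,255,165));b=red(t[...,::-1].copy(),(278,192,302,215));print(a,b,tri(a[0],b[0]))
c1=cv2.resize(t[75:220,220:360],None,fx=4,fy=4,interpolation=cv2.INTER_CUBIC);cv2.imwrite("pics/tc.png",c1)
c2=cv2.resize(s[130:290,100:270],None,fx=3.5,fy=3.5,interpolation=cv2.INTER_CUBIC);cv2.imwrite("pics/sc.png",c2)
E
```

```text
((np.float64(241.44827586206895), np.float64(151.10344827586206)), 29) ((np.float64(289.7906976744186), np.float64(202.6046511627907)), 43) (array([0.48775268, 0.02301244, 0.14995643]), np.float64(0.000596587633336441))
```

View pics/tc.png

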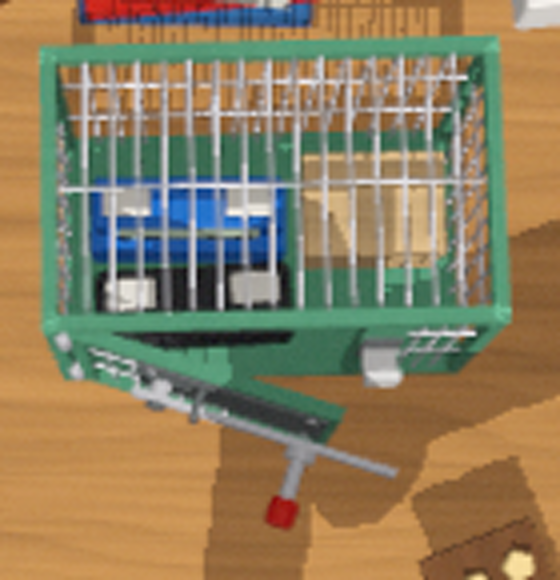

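View pics/sc.png

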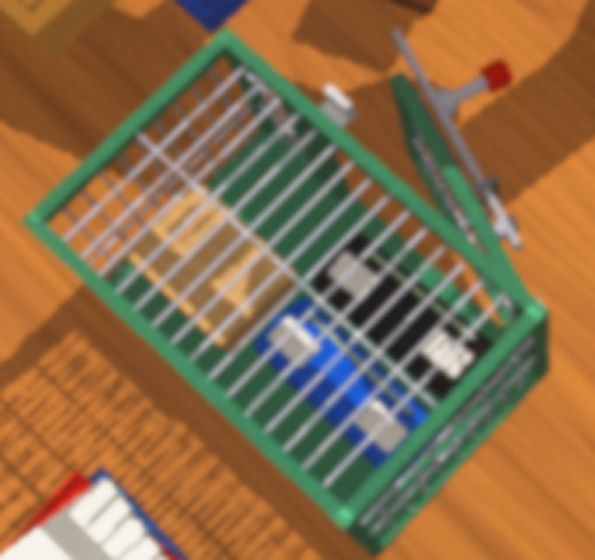

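The top crop shows the locker's outer top corners at about (42,328), (510,320), (498,38) and (40,48). It also shows the gate plate, the bar with its tip at (396,472), and the knob at (282,512). In the side crop the same corners are at (545,312), (226,32), (28,218) and (347,520).

Run:
```python
from h import *
T=[(42,328),(510,320),(498,38),(40,48)];S=[(545,312),(226,32),(28,218),(347,520)]
P=[]
for a,b in zip(S,T):
    a=((a[0]+.5)/3.5-.5+100,(a[1]+.5)/3.5-.5+130);b=((b[0]+.5)/4-.5+220,(b[1]+.5)/4-.5+75)
    p=onz("side",*a,.22);q=onz("top",*b,.22);print(p.round(4),q.round(4),tri(a,b)[0].round(4));P.append((p+q)/2)
P=np.array(P)[:,:2]
# similarity-free rigid fit
L=np.array([(-.11,.174),(-.11,-.174),(.11,-.174),(.11,.174)])
c=P.mean(0);A=L;B=P-c
yaw=np.arctan2((A[:,0]*B[:,1]-A[:,1]*B[:,0]).sum(),(A*B).sum());R=np.array([[np.cos(yaw),-np.sin(yaw)],[np.sin(yaw),np.cos(yaw)]])
print("c",c,"yaw",np.degrees(yaw),(B-A@R.T).round(4))
# bar direction from top crop: line of bar top edge at z .158
b=lambda x,y,z:onz("top",(x+.5)/4-.5+220,(y+.5)/4-.5+75,z)[:2]
p,q=b(145,390,.158),b(396,472,.158);d=q-p;print("bar dir",np.degrees(np.arctan2(d[0],-d[1])),np.linalg.norm(d),p,q)
# hinge
k=np.array([.4878,.0230])
for hy in (.15,.152,.155,.157,.16):
    h=c+R@np.array([-.104,hy]);r=np.hypot(.2,.079)
    print(hy,h,"dist",np.linalg.norm(k-h),"want",r)
    w=R.T@(k-h); print(" ang",np.degrees(np.arctan2(-w[0],-w[1])-np.arctan2(.079,.2)))
```

```text
[0.6171 0.2078 0.22  ] [0.6149 0.2067 0.22  ] [0.6161 0.2071 0.2149]
[ 0.631  -0.1348  0.22  ] [ 0.6283 -0.1396  0.22  ] [ 0.6299 -0.1407  0.2099]
[ 0.8416 -0.1278  0.22  ] [ 0.8444 -0.1302  0.22  ] [ 0.8424 -0.1283  0.2222]
[0.8275 0.2138 0.22  ] [0.8309 0.2156 0.22  ] [0.8276 0.2149 0.2276]
c [0.72947127 0.03893641] yaw 2.2265239734419566 [[ 0.0033 -0.0013]
 [ 0.0033  0.002 ]
 [-0.0032  0.0016]
 [-0.0034 -0.0024]]
bar dir -16.98213084933371 0.20506348724706072 [0.580318   0.13079976] [ 0.5204244  -0.06532211]
0.15 [0.61972223 0.18478272] dist 0.20875134565119036 want 0.21503720608304044
 ang 19.867284674865527
0.152 [0.61964453 0.18678121] dist 0.2102552394626417 want 0.21503720608304044
 ang 19.5067076226113
0.155 [0.61952798 0.18977895] dist 0.21252641679790746 want 0.21503720608304044
 ang 18.975445243133382
0.157 [0.61945028 0.19177744] dist 0.2140505062999571 want 0.21503720608304044
 ang 18.627552942634313
0.16 [0.61933373 0.19477517] dist 0.21635117601421322 want 0.21503720608304044
 ang 18.114936111746008
```

Request:
arm_command([
  [[0.235, -0.199, -0.01, 0], [0.235, -0.199, -0.01, 0], [0.235, -0.199, -0.01, 0], [0.235, -0.199, -0.01, 0], [0.235, -0.199, -0.01, 0], [0.235, -0.199, -0.01, 0], [0.235, -0.199, -0.01, 0], [0.235, -0.199, -0.01, 0]],
], hand=1)

```text
clock: 0.9
eef_pos: [0.3828, -0.2632, 0.2493]
ee_rot: [[0.905, 0.425, 0.0], [0.425, -0.905, -0.0], [-0.0, 0.0, -1.0]]
wrist_force: [0.3, -0.3, 0.5]
grip_width: 0.999
finger_force: 0.0
```

Request:
arm_command([
  [[0.235, -0.199, 0, 41.7], [0.235, -0.199, 0, 41.7], [0.235, -0.199, 0, 41.7], [0.235, -0.199, 0, 41.7], [0.235, -0.199, 0, 41.7], [0.235, -0.199, 0, 41.7], [0.235, -0.199, 0, 41.7], [0.235, -0.199, 0, 41.7]],
])

```text
clock: 1.7
eef_pos: [0.5127, 0.0177, 0.2477]
ee_rot: [[0.959, -0.284, -0.002], [-0.284, -0.959, 0.001], [-0.002, -0.001, -1.0]]
wrist_force: [-0.3, -0.8, -0.5]
grip_width: 0.998
finger_force: 0.0
```

Request:
arm_command([
  [[-0.001, 0.003, 0.03, 0], [-0.001, 0.003, 0.06, 0], [-0.001, 0.003, 0.085, 0], [-0.001, 0.003, 0.098, 0], [-0.001, 0.003, 0.098, 0], [-0.001, 0.003, 0.098, 0]],
])

```text
clock: 2.3
eef_pos: [0.5099, 0.0117, 0.1522]
ee_rot: [[0.957, -0.289, 0.001], [-0.289, -0.957, -0.0], [0.001, 0.0, -1.0]]
wrist_force: [0.7, -0.7, -0.3]
grip_width: 0.999
finger_force: 0.0
```

Run:
```python
from h import *
s=cams.capture("side");t=cams.capture("top")
a=cv2.resize(s[110:230,170:290],(400,400),interpolation=cv2.INTER_CUBIC);b=cv2.resize(t[140:260,230:350],(400,400),interpolation=cv2.INTER_CUBIC)
cv2.imwrite("pics/c1.png",np.hstack([a,b])[...,::-1]);print(observe()["eef_pos"],observe()["wrist_force"])
```

```text
[0.51037606 0.01217421 0.15320684] [0.61733368 0.5722539  0.84051432]
```

View pics/c1.png

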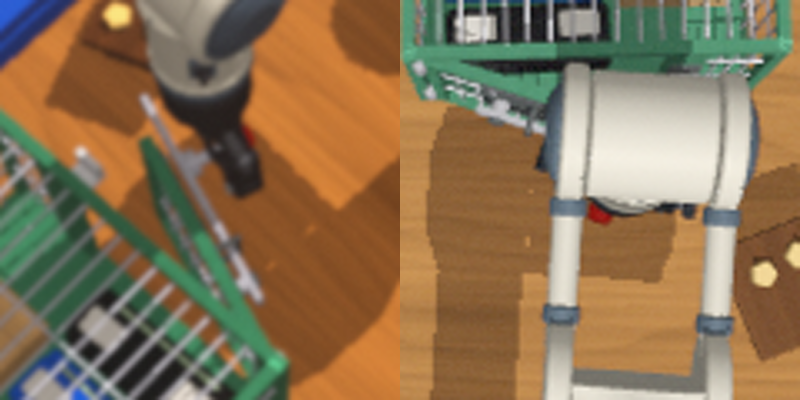

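The crop shows the fingers either side of the handle waist: the collar is on the bar side and the red knob is just beyond the fingers. I'll close on it now.

Request:
arm_command([
  [[0, -0.003, 0.004, 0], [0, -0.003, 0.004, 0], [0, -0.003, 0.004, 0], [0, -0.003, 0.004, 0], [0, -0.003, 0.004, 0], [0, -0.003, 0.004, 0], [0, -0.003, 0.004, 0], [0, -0.003, 0.004, 0]],
], hand=-1, squeeze=25)

```text
clock: 3.2
eef_pos: [0.5105, 0.0157, 0.1475]
ee_rot: [[0.958, -0.288, 0.0], [-0.288, -0.958, 0.0], [0.0, -0.0, -1.0]]
wrist_force: [-0.1, 1.6, 1.2]
grip_width: 0.127
finger_force: 24.7
```

Opening is about 11 mm, so the waist is gripped. Next is the lift.

Request:
arm_command([
  [[0, 0, -0.007, 0], [0, -0.001, -0.014, 0], [0, -0.002, -0.021, 0], [0, -0.003, -0.027, 0], [0, -0.003, -0.027, 0], [0, -0.003, -0.027, 0]],
])

```text
clock: 3.8
eef_pos: [0.5114, 0.0183, 0.1745]
ee_rot: [[0.958, -0.288, 0.001], [-0.288, -0.958, -0.0], [0.001, 0.0, -1.0]]
wrist_force: [1.2, 0.9, -2.8]
grip_width: 0.128
finger_force: 24.5
```

Run:
```python
from h import *
s=cams.capture("side")
box=(225,125,260,170)
try: print(red(s,box))
except Exception as e: print(e)
print(proj("side",(.487,.0225,.15)),proj("side",(.487,.0225,.176)))
o=observe();print(o["eef_pos"],o["wrist_force"],o["grip_width"])
# arc moves: handle at gate angle a, bar lifted .22
H=np.array([.6195,.191]);yaw=np.radians(2.2);p0=o["eef_pos"][:2];R0=np.array(o["ee_rot"])[:2,:2]
w=p0-H;a0=np.degrees(np.arctan2(R0[0,1],-R0[1,1]));print("heading",a0,"r",np.linalg.norm(w))
for d in (2,5,8,11,14,17,19,20):
    c,s_=np.cos(np.radians(d)),np.sin(np.radians(d));q=H+np.array([[c,-s_],[s_,c]])@w
    print(d,(R0.T@(q-p0)).round(4),q.round(4))
```

```text
((np.float64(243.46666666666667), np.float64(148.4)), 15)
(np.float64(241.40527745544972), np.float64(150.79666031402985)) (np.float64(241.09891999625503), np.float64(147.29794587177076))
[0.51136521 0.01826581 0.17422031] [ 0.39983259  0.10967297 -2.35179684] 0.1259755646996963
heading -16.74012701139626 r 0.20378967482097812
2 [0.0069 0.0018] [0.5175 0.0146]
5 [0.0173 0.0039] [0.5268 0.0095]
8 [0.0279 0.0056] [0.5365 0.0049]
11 [0.0385 0.0067] [0.5463 0.0008]
14 [0.0492 0.0072] [ 0.5564 -0.0028]
17 [0.0598 0.0071] [ 0.5666 -0.0058]
19 [0.0669 0.0068] [ 0.5735 -0.0075]
20 [0.0705 0.0065] [ 0.577  -0.0083]
```

Lift confirmed by a −2.4 N bar load and the knob rising in the image. I'll swing the gate shut along its arc.

Request:
arm_command([
  [[0.007, 0.0018, 0, -2], [0.0138, 0.0033, 0, -4], [0.0208, 0.0045, 0, -6], [0.0279, 0.0056, 0, -8], [0.035, 0.0064, 0, -10], [0.042, 0.0069, 0, -12], [0.0492, 0.0072, 0, -14], [0.0492, 0.0072, 0, -14]],
])

```text
clock: 4.65
eef_pos: [0.5566, -0.0031, 0.1737]
ee_rot: [[0.999, -0.048, -0.001], [-0.048, -0.999, -0.0], [-0.001, 0.0, -1.0]]
wrist_force: [0.1, -0.7, -2.0]
grip_width: 0.132
finger_force: 24.5
```

Run:
```python
from h import *
o=observe();print(o["eef_pos"],o["wrist_force"],o["grip_width"])
H=np.array([.6195,.191]);p0=o["eef_pos"][:2];R0=np.array(o["ee_rot"])[:2,:2]
w=p0-H;a0=np.degrees(np.arctan2(R0[0,1],-R0[1,1]));print("heading",a0,"r",np.linalg.norm(w))
for d in (2,4,5,6):
    c,s_=np.cos(np.radians(d)),np.sin(np.radians(d));q=H+np.array([[c,-s_],[s_,c]])@w
    print(d,(R0.T@(q-p0)).round(4),q.round(4))
```

```text
[ 0.55656723 -0.00308126  0.17367806] [ 0.08670253 -0.65606253 -2.04524922] 0.13244921568658996
heading -2.7468608798893293 r 0.20402957662337312
2 [0.0069 0.0017] [ 0.5634 -0.0052]
4 [0.0139 0.0033] [ 0.5703 -0.007 ]
5 [0.0174 0.0039] [ 0.5737 -0.0078]
6 [0.0209 0.0045] [ 0.5772 -0.0086]
```

Request:
arm_command([
  [[0.0035, 0.0009, 0, -1], [0.007, 0.0017, 0, -2], [0.0104, 0.0025, 0, -3], [0.0139, 0.0033, 0, -4], [0.0156, 0.0036, 0, -4.5], [0.0156, 0.0036, 0, -4.5]],
])

```text
clock: 5.25
eef_pos: [0.572, -0.0073, 0.1743]
ee_rot: [[1.0, 0.031, 0.0], [0.031, -1.0, -0.0], [0.0, 0.0, -1.0]]
wrist_force: [-0.2, -2.3, -1.7]
grip_width: 0.126
finger_force: 24.5
```

Request:
arm_command([
  [[0.001, 0, 0, -0.3], [0.002, 0, 0, -0.5], [0.003, 0, 0, -0.5], [0.003, 0, 0, -0.5]],
])

```text
clock: 5.65
eef_pos: [0.5732, -0.0076, 0.1738]
ee_rot: [[0.999, 0.039, -0.004], [0.039, -0.999, -0.001], [-0.004, 0.001, -1.0]]
wrist_force: [-5.6, -4.4, -1.6]
grip_width: 0.13
finger_force: 24.7
```

A 5.6 N reaction at x=0.573 matches the expected shut position, so the gate is on its stop. I'll lower the bar.

Request:
arm_command([
  [[0, 0.001, 0.007, 0], [0, 0.002, 0.014, 0], [0, 0.003, 0.02, 0], [0, 0.003, 0.025, 0], [0, 0.003, 0.026, 0], [0, 0.003, 0.026, 0]],
])

```text
clock: 6.25
eef_pos: [0.5735, -0.0103, 0.148]
ee_rot: [[0.999, 0.039, -0.003], [0.039, -0.999, -0.0], [-0.003, 0.0, -1.0]]
wrist_force: [-6.3, -4.0, -0.9]
grip_width: 0.128
finger_force: 25.1
```

Request:
arm_command([
  [[-0.001, 0, 0.001, 0], [-0.001, 0, 0.001, 0], [-0.001, 0, 0.001, 0], [-0.001, 0, 0.001, 0], [-0.001, 0, 0.001, 0], [-0.001, 0, 0.001, 0]],
], hand=0.1)

```text
clock: 6.85
eef_pos: [0.5739, -0.0098, 0.1474]
ee_rot: [[0.999, 0.04, 0.0], [0.04, -0.999, 0.0], [0.0, -0.0, -1.0]]
wrist_force: [-0.0, 0.7, 0.2]
grip_width: 0.544
finger_force: 0.0
```

Request:
arm_command([
  [[-0.002, 0, -0.02, 0], [-0.002, 0, -0.05, 0], [-0.002, 0, -0.09, 0], [-0.03, 0, -0.11, 0], [-0.08, 0, -0.11, 0], [-0.13, 0, -0.11, 0], [-0.13, -0.05, -0.11, 0], [-0.13, -0.1, -0.11, 0]],
])

```text
clock: 7.65
eef_pos: [0.4389, 0.0843, 0.2582]
ee_rot: [[0.999, 0.034, 0.003], [0.034, -0.999, 0.0], [0.003, -0.0, -1.0]]
wrist_force: [1.2, 0.1, 0.6]
grip_width: 0.551
finger_force: 0.0
```

Request:
arm_command([
  [[0.0, 0.05, 0, 0], [0.0, 0.1, 0, 0], [0.0, 0.15, 0, 0], [0.0, 0.2, 0, 0], [0, 0.25, 0, 0], [0, 0.3, 0, 0], [0, 0.3, 0, 0], [0, 0.3, 0, 0]],
])

```text
clock: 8.45
eef_pos: [0.4516, -0.2158, 0.2569]
ee_rot: [[0.999, 0.037, -0.001], [0.037, -0.999, 0.001], [-0.001, -0.001, -1.0]]
wrist_force: [1.0, 1.0, -0.1]
grip_width: 0.55
finger_force: 0.0
```

Run:
```python
from h import *
s=cams.capture("side");t=cams.capture("top")
a=cv2.resize(s[120:240,150:270],(400,400),interpolation=cv2.INTER_CUBIC);b=cv2.resize(t[110:230,230:350],(400,400),interpolation=cv2.INTER_CUBIC)
cv2.imwrite("pics/c2.png",np.hstack([a,b])[...,::-1])
try:
    A=red(s,(200,120,250,175));B=red(t,(265,165,302,215));print(A,B,tri(A[0],B[0]))
except Exception as e: print(e)
H=np.array([.6195,.191]);y=np.radians(2.2)
print("expect",H+.2*np.array([np.sin(y),-np.cos(y)])+.079*np.array([-np.cos(y),-np.sin(y)]),observe()["eef_pos"],observe()["wrist_force"])
```

```text
((np.float64(218.28571428571428), np.float64(157.6)), 35) ((np.float64(299.55555555555554), np.float64(183.11111111111111)), 27) (array([ 0.54987714, -0.00726736,  0.15614694]), np.float64(0.0027619836668549983))
expect [ 0.54823579 -0.01188522] [ 0.45196855 -0.21412933  0.25748879] [-0.39228688 -0.1928713  -0.65768766]
```

View pics/c2.png

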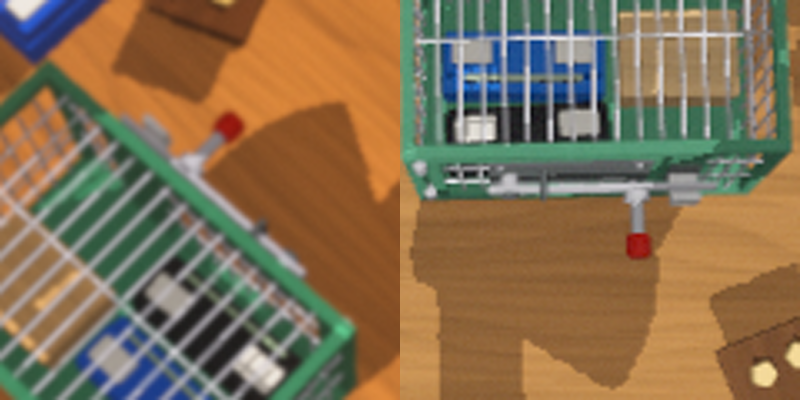

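The gate is shut. The bar (top crop, about y=188) runs into the catch at (685,188), and the knob is at (638,245). My red mask was cut off at the box edge, so I'll redo the height measurement.

Run:
```python
from h import *
s=cams.capture("side");t=cams.capture("top")
A=red(s,(200,120,250,175));B=red(t,(285,165,320,205));p,e=tri(A[0],B[0]);print(A,B,p,e)
if abs(p[2]-.15)<.007 and abs(p[0]-.548)<.006:
    from plant import job
    print(job.finish_job())
```

```text
((np.float64(218.28571428571428), np.float64(157.6)), 35) ((np.float64(301.0652173913044), np.float64(183.06521739130434)), 46) [ 0.54972411 -0.01084848  0.15065987] 0.0011632067492431486
the job is handed in; nothing more can be done
None
```

I lifted the latch bar over the lip, swung the gate gently shut and lowered the bar into the catch, then handed the job in at about 8.5 s. My last camera check put the knob at its level height (151 mm, expected 150) with the gate shut. `finish_job()` returned no verdict.

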